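# Pack the decorating caddy

### The arm

A 6-joint arm with a two-finger parallel gripper is mounted at the origin on the work surface; the furniture and walls round the work are solid. World frame = base frame: x ahead of the robot, y to its left, z up, the work surface at z = 0. Lengths are in m, angles in rad, forces in N, time in s.
With the tool pointing down it reaches from about 0.35 to 0.975 m from the base axis. Payload 4.9 kg.
Tool frame: the origin (TCP) lies midway between the tips of the shut fingers; the grasp point (between the pads) lies 19 mm behind it; z points along the fingers, y is the line along which they close (so a half turn about z gives the same grasp; the last joint's range is limited). The gripper opens to 85 mm and grips with 20 to 120 N. Pads are 22 mm wide; open, the fingers measure 114 mm over their backs; the gripper's body (76 mm by 85 mm) begins 54 mm behind the grasp point. The pads swing forward as they close: fully open they stand 13 mm farther back than shut.
Start: joints at [-1.264, 0.053, 1.613, -0, 1.476, -0.119], TCP at [0.258, -0.569, 0.231] pointing down, gripper open.
Joint ranges: [-3.01, 3.01], [-1.01, 2.22], [0.06, 2.58], [-1.02, 4.17], [0.09, 2.62], [-3.14, 3.14]. Speed limits (rad/s): [2.57, 2.57, 3.14, 3.14, 3.14, 3.14].

### API

Orientations are given as a rotation vector (axis times angle).
In Python, from station import ctrl gives the robot as it stands.
- The arm moves only by the shell command python3 -m handwheel 'ROWS' [FORCE]. ROWS is JSON, a list of rows, each an object with "gripper": the gripper command: -1 is fully open, 1 is shut, values between are in proportion; "offset": the shift along the tool's x, y, z in mm, a list of three; "rotation": the turn, a rotation vector about the tool's x, y, z in rad, a list of three. A call has exactly 8 rows; each row is the pose to reach, as a shift and turn from the pose commanded when the call began, along the tool's axes at that moment; what a row does not reach only later rows make up. A row lasts 1/8 s, in which the tool goes at most 62.5 mm and 10.7 degrees, less where a joint would pass 70% of its speed; a pose out of reach is approached as far as the arm can. A call with a gripper value outside its range is refused whole. The fingers move at their own pace and stop on an object; FORCE is the grip in N (left out, the last holds). Time passes only in rows, so rows that repeat a pose let the fingers close, or fill a call up. It gives the time, the measured TCP pose, the force, the opening and the grip force at its end, in the units of the state.
- ctrl.get_obs(): the state, without advancing time (a new reading comes with each control period).
- ctrl.get_image(name): name is "scene" or "side" or "wrist"; returns a dict with "image" (384x512x3 uint8, red, green, blue), "fovy" (degrees; the focal length in pixels is half the picture's height over the tangent of half this angle, whatever the lens; pixels are square), "cx", "cy" (the principal point, pixels), "xyz" and "attitude" of the camera in the world. Camera axes: x right, y up, looking along -z (the intrinsics and any distortion apply to the point x, -y, -z); pixel columns grow to the right and rows downward; lengths in m; the calibration is good to about 2 mm. A picture is of the moment at which its call begins. There is no depth.
- ctrl.finish_job(): hands the job in; it is judged then, once.
The state is a dict: "t": time; "q": joint angles; "dq": joint speeds; "effort": joint torques, N m; "tool_pos": TCP position; "tool_rot": TCP orientation; "contact_force": force on the tool from outside, world axes, zero at the start; "wrist_torque": the same for the moment, N m; "opening": finger opening in m; "grip_force": force on a finger pad.
Only numpy, scipy, OpenCV 4.12 (cv2) and the standard library are available. Lean on these libraries where they do the work, as an engineer would, in place of code of your own. Each camera call takes 0.05 s, during which the arm holds its last target. There are 200 camera calls.

### The job

Pack the wooden caddy for the decorating class: put the two lidded pigment pots, the small dropper bottle and the square-footed wooden stamp into it, each standing upright on the bottom of the well that is cut for its size and shape (large pot in the largest round well, small pot in the middle one, bottle in the smallest, square stamp in the square well). The round-footed stamp and the open cup do not belong to the kit: leave them standing where they are.

Things in the scene. Friction and masses are not known exactly. Their poses are not given: they have to be found in the camera images.
- pot_large: large lidded pigment pot, white with a black screw lid: upright cylinder, 64 mm in diameter and 65 mm tall (body 62 mm in diameter, lid the top 16 mm). Stands upright and loose, about 0.12 kg. Origin: centre of the underside; z up.
- pot_small: small lidded pigment pot, blue with a white screw lid: upright cylinder, 52 mm in diameter and 65 mm tall (body 50 mm in diameter, lid the top 16 mm). Stands upright and loose, about 0.12 kg. Origin: centre of the underside; z up.
- dropper: small dark grey dropper bottle, round, 35 mm in diameter up to about 50 mm height, then a narrower neck and a thin nozzle up to 82 mm. Stands upright and loose, about 0.06 kg. Origin: centre of the underside; z up.
- stamp_square: wooden clay stamp with a SQUARE foot 44 x 44 x 14 mm, carrying a round turned handle with its top at 66 mm; the handle is thickest (29 mm in diameter) at 50 mm height and waisted to 18 mm at 24 mm. Stands on its foot, loose, about 0.08 kg. Origin: centre of the underside; z up. x and y are parallel to the foot's sides.
- stamp_round: look-alike that stays: wooden clay stamp with the same handle, 66 mm tall, but a ROUND foot 44 mm in diameter. Loose. Origin: centre of the underside; z up.
- open_cup: look-alike that stays: pale green glazed cup without a lid, 68 mm in diameter, 55 mm tall. Loose. Origin: centre of the underside; z up.
- well_large: the largest round well, 82 mm in diameter, 16 mm deep, felt-floored, in a light plywood block 98x98x24 mm, one of four (two by two, pitch 100 mm, order varies) in a dark wooden tray 214 mm square, 24 mm high, parallel to them; all fixed. Origin: centre of the block's underside, 6 mm above the table; z up along the well's axis, well floor at 8 mm, block top at 24 mm; x, y parallel to the block's sides. It is for the large pot.
- well_medium: the middle round well, 70 mm in diameter, 16 mm deep, felt-floored, in a light plywood block 98x98x24 mm, one of four (two by two, pitch 100 mm, order varies) in a dark wooden tray 214 mm square, 24 mm high, parallel to them; all fixed. Origin: centre of the block's underside, 6 mm above the table; z up along the well's axis, well floor at 8 mm, block top at 24 mm; x, y parallel to the block's sides. It is for the small pot.
- well_small: the smallest round well, 53 mm in diameter, 16 mm deep, felt-floored, in a light plywood block 98x98x24 mm, one of four (two by two, pitch 100 mm, order varies) in a dark wooden tray 214 mm square, 24 mm high, parallel to them; all fixed. Origin: centre of the block's underside, 6 mm above the table; z up along the well's axis, well floor at 8 mm, block top at 24 mm; x, y parallel to the block's sides. It is for the dropper bottle.
- well_square: the square well, 62 x 62 mm, its sides parallel to the block's, 16 mm deep, felt-floored, in a light plywood block 98x98x24 mm, one of four (two by two, pitch 100 mm, order varies) in a dark wooden tray 214 mm square, 24 mm high, parallel to them; all fixed. Origin: centre of the block's underside, 6 mm above the table; z up along the well's axis, well floor at 8 mm, block top at 24 mm; x, y parallel to the block's sides. It is for the square-footed stamp.
There are look-alikes about, which are no part of the job. Leave any orange or red look-alike of the pot_large alone.

How it is judged:
At the end, for the whole second after the job is handed in: Each kit thing stands released, at rest and upright (0.1 rad) on its own well's floor (underside within 3.5 mm), axis within 11.5 mm of the well's (stamp 14.5 mm); the round-footed stamp and the open cup stand upright within 30 mm of where they started (horizontal distance between pot_large and well_large below 0.0115 m and z of pot_large in the frame of well_large between 0.004 and 0.0115 m and angle between each of pot_large, pot_small, dropper, stamp_square, stamp_round, open_cup's own z axis and vertical below 0.1 rad and linear speed of each of pot_large, pot_small, dropper, stamp_square, stamp_round, open_cup below 0.02 m/s and angular speed of each of pot_large, pot_small, dropper, stamp_square below 0.2 rad/s and horizontal distance between pot_small and well_medium below 0.0115 m and z of pot_small in the frame of well_medium between 0.004 and 0.0115 m and horizontal distance between dropper and well_small below 0.0115 m and z of dropper in the frame of well_small between 0.004 and 0.0115 m and horizontal distance between stamp_square and well_square below 0.0145 m and z of stamp_square in the frame of well_square between 0.004 and 0.0115 m and distance of each of stamp_round, open_cup from where it was at the start of the episode below 0.03 m); the robot touches nothing.
It fails at once if the round-footed stamp is moved more than 30 mm from where it stood or tipped over (distance of stamp_round from where it was at the start of the episode above 0.03 m or angle between stamp_round's own z axis and vertical above 0.5 rad).
It fails at once if the open cup is moved more than 30 mm from where it stood or tipped over (distance of open_cup from where it was at the start of the episode above 0.03 m or angle between open_cup's own z axis and vertical above 0.5 rad).
It also fails if it takes over 109 s, if anything falls off the work surface, if the arm or the gripper's body presses on something with over 40 N, if the wrist force passes 120 N, or if a joint passes its speed limit or range.

## Working session

There is one attempt and no reset: what is moved stays moved. The work goes in short steps, Python scripts to look and compute and a shell command to move; the robot and the scene stay as the last step left them, time stands still between calls to the robot, and variables do not carry over. Pictures are saved under pics/ and viewed, at most 14 in all, crops included, and the job is handed in when it is done.

```bash
mkdir -p pics; ls
python3 - <<'E'
from station import ctrl
import cv2,json
for n in ["scene","side","wrist"]:
    d=ctrl.get_image(n); cv2.imwrite(f"pics/{n}0.png",d["image"][:,:,::-1])
    print(n,{k:v for k,v in d.items() if k!="image"})
print(ctrl.get_obs())
E
```

```text
pics
scene {'fovy': 51.03701080989099, 'cx': 253.80297310307475, 'cy': 184.5173762652306, 'xyz': array([-0.03899661,  0.37269739,  0.68480946]), 'attitude': array([ 0.47474137, -0.80489324, -1.98817206])}
side {'fovy': 52.89206530045583, 'cx': 252.5055705845041, 'cy': 190.8832064707558, 'xyz': array([0.258328  , 0.83516693, 0.60319349]), 'attitude': array([ 0.19253422, -1.31502508, -2.5303112 ])}
wrist {'fovy': 59.79871885754431, 'cx': 264.4509929560266, 'cy': 187.77474180282755, 'xyz': array([ 0.33073449, -0.53784879,  0.37396056]), 'attitude': array([-0.27766868,  0.1824663 , -1.13427454])}
{'t': 0.15, 'q': array([-1.26401228e+00,  5.32386834e-02,  1.61398388e+00, -3.23063532e-05,
        1.47599348e+00, -1.18954416e-01]), 'dq': array([-0.0011081 , -0.00139299, -0.00313454, -0.00015778,  0.0009189 ,
       -0.00104883]), 'effort': array([ 6.60023252e-04, -3.94241774e+01, -3.70721698e+01, -8.43144221e-05,
        4.61400370e-03, -1.65283348e-05]), 'tool_pos': array([ 0.25799059, -0.56873214,  0.23032153]), 'tool_rot': array([-3.06910520e+00, -6.63373220e-01,  2.89275927e-04]), 'contact_force': array([ 0.32196198,  0.51286805, -0.39920428]), 'wrist_torque': array([-0.0225015 ,  0.01220172,  0.05295108]), 'grip_force': 0.0, 'opening': 0.08518067057840871}
```

View pics/scene0.png

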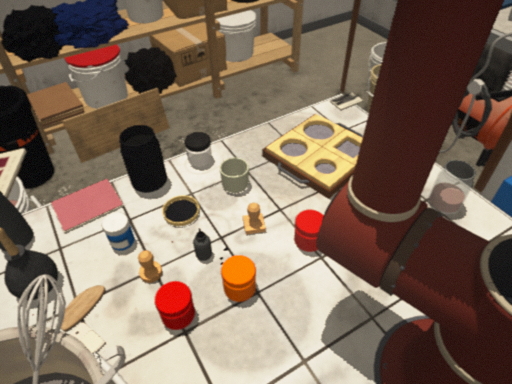

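View pics/side0.png

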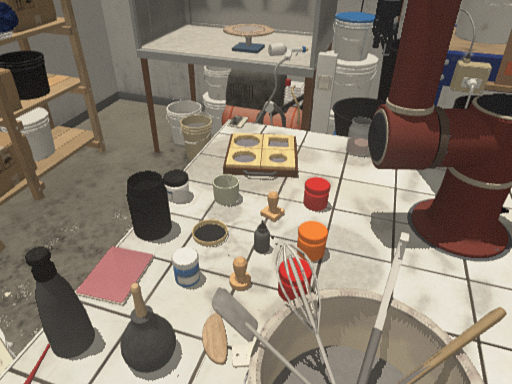

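The large pot (scene 199,150) stands behind a tall black canister (145,160). The blue pot is at (118,230), the dropper at (203,247), the stamps at (254,218) and (150,265), and the tray is top right at about (315,152). I'll zoom in next for accurate pixels.

Run:
```python
import cv2
a=cv2.imread("pics/scene0.png");b=cv2.imread("pics/side0.png")
def crop(im,x0,x1,y0,y1,s,n):
    c=cv2.resize(im[y0:y1,x0:x1],None,fx=s,fy=s,interpolation=cv2.INTER_CUBIC)
    for x in range((x0+19)//20*20,x1,20): cv2.line(c,((x-x0)*s,0),((x-x0)*s,6),(0,255,0),1);cv2.putText(c,str(x),((x-x0)*s-10,16),0,.35,(0,0,255),1)
    for y in range((y0+19)//20*20,y1,20): cv2.line(c,(0,(y-y0)*s),(6,(y-y0)*s),(0,255,0),1);cv2.putText(c,str(y),(8,(y-y0)*s+4),0,.35,(0,0,255),1)
    cv2.imwrite(n,c)
crop(a,95,375,100,300,2+0,"pics/t.png")
crop(a,100,360,105,295,3,"pics/scene1.png")
crop(b,120,345,120,300,3,"pics/side1.png")
```

```text
(no output)
```

View pics/scene1.png

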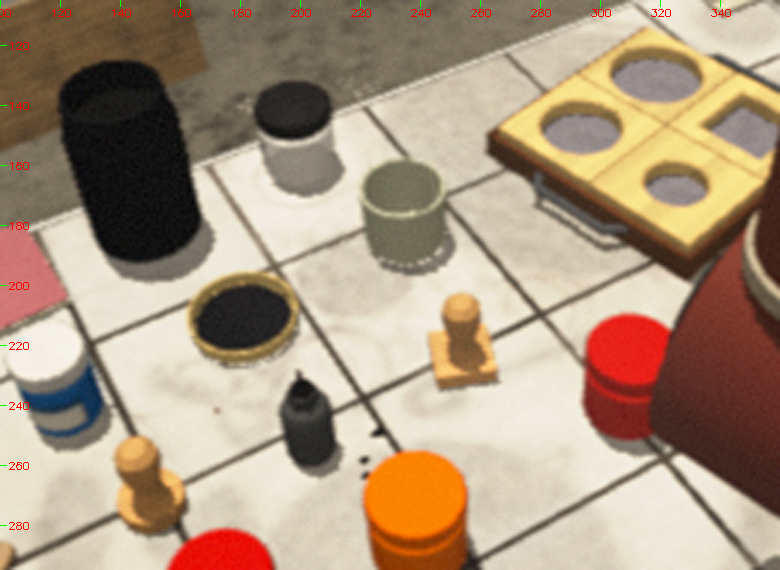

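View pics/side1.png

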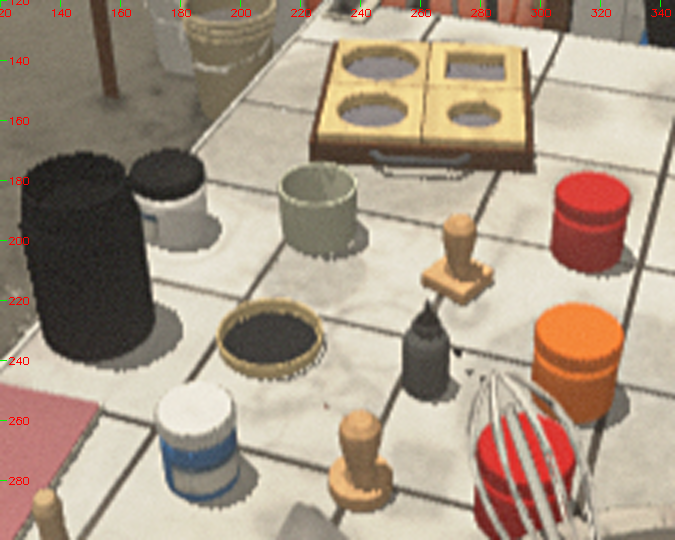

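Identified: the square-footed stamp is at scene (254,218) and the round-footed one at (150,265), with the cup at (234,176). Wells in the scene view: large (319,130), medium (294,147), small (326,166), square (~350,147). The side view agrees. Next I'll fit poses to the silhouette boxes from both views.

```bash
cat > h.py <<'E'
import numpy as np
from scipy.spatial.transform import Rotation as R
from scipy.optimize import least_squares
W=dict(scene=dict(f=192/np.tan(np.radians(51.03701080989099/2)),c=(253.80297310307475,184.5173762652306),p=(-0.03899661,.37269739,.68480946),a=(0.47474137,-0.80489324,-1.98817206)),
side=dict(f=192/np.tan(np.radians(52.89206530045583/2)),c=(252.5055705845041,190.8832064707558),p=(.258328,.83516693,.60319349),a=(0.19253422,-1.31502508,-2.5303112)))
def cam(d): return dict(f=192/np.tan(np.radians(d["fovy"]/2)),c=(d["cx"],d["cy"]),p=d["xyz"],a=d["attitude"])
def proj(c,P):
    q=(np.atleast_2d(P)-np.array(c["p"]))@R.from_rotvec(c["a"]).as_matrix()
    return np.c_[c["c"][0]+c["f"]*q[:,0]/-q[:,2], c["c"][1]-c["f"]*q[:,1]/-q[:,2]]
def onplane(c,uv,z):
    d=R.from_rotvec(c["a"]).apply([(uv[0]-c["c"][0])/c["f"],-(uv[1]-c["c"][1])/c["f"],-1]); p=np.array(c["p"])
    return p+d*(z-p[2])/d[2]
t=np.linspace(0,2*np.pi,72)
def rings(x,y,rs): return np.vstack([np.c_[x+r*np.cos(t),y+r*np.sin(t),0*t+z] for r,z in rs])
def box(c,P): u=proj(c,P); return np.array([u[:,0].min(),u[:,0].max(),u[:,1].min(),u[:,1].max()])
E
python3 - <<'E'
from h import *
N=np.nan
off=dict(scene=(100,100,105,105),side=(120,120,120,120))
pot=lambda r:[(r-.001,0),(r-.001,.049),(r,.049),(r,.065)]
st=[(.022,0),(.022,.014),(.0145,.05),(.009,.066)]
O=dict(pot_large=(pot(.032),(254,333,81,196),(N,206,149,N)),
pot_small=(pot(.026),(10,103,322,440),(156,239,381,499)),
dropper=([(.0175,0),(.0175,.05),(.002,.082)],(281,336,370,468),(403,450,300,400)),
stamp_round=(st,(116,185,436,531),(329,393,410,511)),
sq_handle=([(.0145,.05),(.009,.066)],(443,481,292,N),(443,476,213,N)),
cup=([(.034,0),(.034,.055)],(360,446,158,265),(278,358,162,253)),
orange=(pot(.032),(364,467,451,N),(532,623,303,425)),
red=(pot(.032),(584,N,314,440),(551,630,172,272)),
red2=(pot(.032),(165,282,529,669),(475,575,413,N)))
for n,(rs,a,b) in O.items():
    ob={k:np.array(v)/3+off[k] for k,v in (("scene",a),("side",b))}
    f=lambda p:np.concatenate([box(W[k],rings(*p,rs))-ob[k] for k in ob])
    g=lambda p:np.nan_to_num(f(p))
    s=least_squares(g,(.5,0),loss="soft_l1"); print(n,s.x.round(4),"dist %.3f"%np.hypot(*s.x),f(s.x).round(1))
# canister: r,h unknown
ob={"scene":np.array((60,201,60,262))/3+off["scene"],"side":np.array((22,154,152,362))/3+120}
f=lambda p:np.concatenate([box(W[k],rings(p[0],p[1],[(p[2],0),(p[2],p[3])]))-ob[k] for k in ob])
s=least_squares(f,(.6,.2,.04,.13));print("canister x y r h",s.x.round(3),s.fun.round(1))
# tray wells, z .030; order L,M,S,Q
uv={"scene":np.array([(657,74),(581,127),(677,184),(750,126)])/3+(100,105),"side":np.array([(380,62),(372,110),(474,115),(474,67)])/3+120}
def wells(p):
    e=np.array([np.cos(p[2]),np.sin(p[2])])*.05;n=np.array([-e[1],e[0]]);c=np.array(p[:2])
    return np.c_[[c+e+n,c-e+n,c-e-n,c+e-n],[.03]*4]
for k in uv: print(k,[onplane(W[k],u,.03)[:2].round(3) for u in uv[k]])
f=lambda p:np.concatenate([(proj(W[k],wells(p))-uv[k]).ravel() for k in uv])
best=min((least_squares(f,(.6,-.1,a),loss="soft_l1") for a in np.arange(0,6.3,.7)),key=lambda s:s.cost)
print("tray",best.x.round(4),f(best.x).round(1),wells(best.x)[:,:2].round(4))
# stamp foot corners z=.014
for k,l in (("scene",[(430,333),(439,387),(496,377)]),("side",[(422,275),(493,267)])):
    print(k,[onplane(W[k],np.array(u)/3+off[k][1:3],.014)[:2].round(4) for u in l])
E
```

```text
pot_large [0.6918 0.1099] dist 0.701 [-1.8  0.3  0.  -1.9  nan  1.5  0.2  nan]
pot_small [0.5441 0.3571] dist 0.651 [-1.9  0.6 -0.5 -0.5 -0.   0.9 -0.9  1.5]
dropper [0.4266 0.2244] dist 0.482 [-1.2  0.6 -0.3  0.  -0.2  0.6 -0.7  0.5]
stamp_round [0.4396 0.3336] dist 0.552 [-0.5  0.8 -0.6  1.  -0.4  0.2 -0.9  0.6]
sq_handle [0.4365 0.0994] dist 0.448 [-0.9  0.3 -0.2  nan -0.2  0.8 -0.3  nan]
cup [0.5705 0.0717] dist 0.575 [-0.6  0.8 -0.9  0.4 -0.   0.1 -0.7  1.3]
orange [0.3198 0.2011] dist 0.378 [-1.1  0.4 -0.6  nan -0.3  1.7 -0.8  0.5]
red [0.343  0.0207] dist 0.344 [-0.4  nan -1.5  0.7 -0.2  1.1 -1.4  0.3]
red2 [0.3323 0.3231] dist 0.463 [-2.   0.8 -1.6  2.8 -0.9  1.  -1.   nan]
canister x y r h [0.687 0.242 0.039 0.137] [-0.4 -0.1 -0.1  0.   0.1  0.3  0.2 -0.6]
scene [array([ 0.603, -0.199]), array([ 0.579, -0.101]), array([ 0.481, -0.126]), array([ 0.506, -0.222])]
side [array([ 0.605, -0.196]), array([ 0.58 , -0.099]), array([ 0.483, -0.122]), array([ 0.508, -0.218])]
tray [ 0.5431 -0.1617  4.9588] [-0.6 -0.2 -0.4 -0.1 -0.7 -0.2 -0.2 -0.3  0.5 -0.2  0.5 -0.3  0.5 -0.5
  0.8 -0.5] [[ 0.6038 -0.198 ]
 [ 0.5794 -0.101 ]
 [ 0.4825 -0.1254]
 [ 0.5068 -0.2224]]
scene [array([0.4616, 0.1112]), array([0.4159, 0.1302]), array([0.4027, 0.0917])]
side [array([0.4631, 0.1159]), array([0.4104, 0.0867])]
```

Residuals are about 1 px and the two cameras agree to within 4 mm. I'll check a few clutter heights near the small pot and add a helper that works out the offsets.

```bash
cat >> h.py <<'E'
def go(x,y,z,al):
    from station import ctrl
    o=ctrl.get_obs(); M=R.from_rotvec(o["tool_rot"]).as_matrix(); d=M.T@(np.array([x,y,z])-o["tool_pos"])*1000
    a=np.radians(al); T=np.array([[np.cos(a),np.sin(a),0],[np.sin(a),-np.cos(a),0],[0,0,-1]])
    print("t",round(o["t"],2),"now",o["tool_pos"].round(4),"off",d.round(1),"rot",R.from_matrix(M.T@T).as_rotvec().round(3),"open",round(o["opening"],4),"grip",round(float(o["grip_force"]),1),"F",o["contact_force"].round(1))
E
python3 - <<'E'
from h import *
def tri(a,b):
    f=lambda p:np.r_[proj(W["scene"],p)[0]-a,proj(W["side"],p)[0]-b]
    s=least_squares(f,(.5,.3,.1));return s.x.round(3),s.fun.round(1)
print("bulb base",tri((30,275),(148,345)),"whisk",tri((48,275),(282,250)),"tall bottle",tri((3,195),(37,255)))
print("dish",onplane(W["scene"],(181,210),.01),"spoon",onplane(W["scene"],(83,305),.0))
go(.692,.110,.16,55)
E
```

```text
bulb base (array([0.53 , 0.533, 0.032]), array([ 0.1,  0.9, -0.5, -0.6])) whisk (array([0.335, 0.462, 0.241]), array([ 0.1,  1.4, -0.9, -1.2])) tall bottle (array([0.712, 0.518, 0.133]), array([ -1.9, -18.5,   7.4,  13.3]))
dish [0.55195574 0.21929728 0.01      ] spoon [0.44052072 0.46657632 0.        ]
t 0.15 now [ 0.258  -0.5687  0.2303] off [ 675.6 -438.8   71.1] rot [-0.002 -0.001 -0.534] open 0.0852 grip 0.0 F [ 0.3  0.5 -0.4]
```

```bash
python3 -m handwheel '[{"gripper":-1,"offset":[25,-16,0],"rotation":[0,0,0]},{"gripper":-1,"offset":[75,-49,0],"rotation":[0,0,-0.05]},{"gripper":-1,"offset":[125,-81,0],"rotation":[0,0,-0.1]},{"gripper":-1,"offset":[175,-114,0],"rotation":[0,0,-0.15]},{"gripper":-1,"offset":[225,-146,0],"rotation":[0,0,-0.2]},{"gripper":-1,"offset":[275,-179,0],"rotation":[0,0,-0.25]},{"gripper":-1,"offset":[320,-208,0],"rotation":[0,0,-0.3]},{"gripper":-1,"offset":[360,-234,0],"rotation":[0,0,-0.35]}]' 40; python3 -c "
from h import *
go(.692,.110,.16,55)"
```

```text
t: 1.15
tool_pos: [0.49, -0.2054, 0.2311]
tool_rot: [-2.907, -1.192, 0.0]
contact_force: [0.3, 0.4, 0.5]
opening: 0.0855
grip_force: 0.0
t 1.15 now [ 0.49   -0.2054  0.2311] off [365.3 -82.8  71.1] rot [-0.    -0.    -0.182] open 0.0855 grip 0.0 F [0.3 0.4 0.5]
```

```bash
python3 -m handwheel '[{"gripper":-1,"offset":[60,-13,0],"rotation":[0,0,-0.03]},{"gripper":-1,"offset":[120,-27,0],"rotation":[0,0,-0.06]},{"gripper":-1,"offset":[180,-41,0],"rotation":[0,0,-0.09]},{"gripper":-1,"offset":[240,-54,10],"rotation":[0,0,-0.12]},{"gripper":-1,"offset":[295,-67,25],"rotation":[0,0,-0.15]},{"gripper":-1,"offset":[340,-77,40],"rotation":[0,0,-0.18]},{"gripper":-1,"offset":[365,-83,50],"rotation":[0,0,-0.18]},{"gripper":-1,"offset":[365,-83,50],"rotation":[0,0,-0.18]}]'
python3 - <<'E'
from h import *
from station import ctrl
import cv2
go(.692,.110,.02,55)
d=ctrl.get_image("wrist");im=d["image"][:,:,::-1].copy();c=cam(d)
for z,r in ((.065,.032),(0,.031)):
    cv2.polylines(im,[proj(c,rings(.692,.110,[(r,z)])).astype(int)],True,(0,0,255),1)
cv2.imwrite("pics/w1.png",im)
E
```

```text
t: 2.15
tool_pos: [0.6912, 0.109, 0.179]
tool_rot: [-2.787, -1.448, 0.005]
contact_force: [0.1, 0.3, -0.1]
opening: 0.0854
grip_force: 0.0
t 2.15 now [0.6912 0.109  0.179 ] off [  1.6   0.5 159. ] rot [-0.003  0.002 -0.002] open 0.0854 grip 0.0 F [ 0.1  0.3 -0.1]
```

View pics/w1.png

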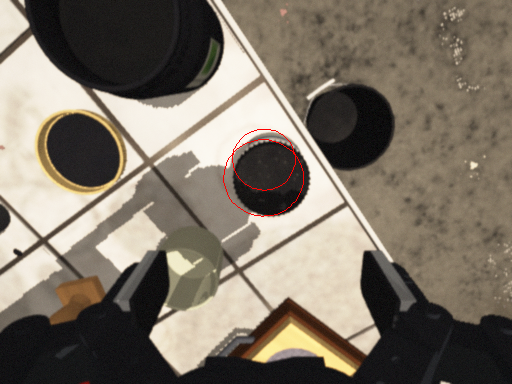

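The wrist view shows the pot lid at about (271,177), r 38, slightly right of the prediction at (264,177). The surroundings are clear of the fingers. I'll apply the correction.

Run:
```python
from h import *
from station import ctrl
c=cam(ctrl.get_image("wrist"))
p=onplane(c,(271.3,177),.065);print(p,onplane(c,(234,177),.065),onplane(c,(309,177),.065))
go(p[0],p[1],.02,55)
```

```text
[0.69827229 0.10657051 0.065     ] [0.67365135 0.12387758 0.065     ] [0.72314228 0.08908837 0.065     ]
t 2.25 now [0.6915 0.1071 0.181 ] off [  3.6   5.9 161. ] rot [-0.     0.001 -0.004] open 0.0852 grip 0.0 F [0.  0.  0.1]
```

```bash
python3 -m handwheel '[{"gripper":-1,"offset":[3,4,10],"rotation":[0,0,0]},{"gripper":-1,"offset":[3,4,40],"rotation":[0,0,0]},{"gripper":-1,"offset":[3,4,75],"rotation":[0,0,0]},{"gripper":-1,"offset":[3,4,105],"rotation":[0,0,0]},{"gripper":-1,"offset":[3,4,130],"rotation":[0,0,0]},{"gripper":-1,"offset":[3,4,148],"rotation":[0,0,0]},{"gripper":-1,"offset":[3,4,160],"rotation":[0,0,0]},{"gripper":-1,"offset":[3,4,160],"rotation":[0,0,0]}]'; python3 -m handwheel '[{"gripper":1,"offset":[0,0,0],"rotation":[0,0,0]},{"gripper":1,"offset":[0,0,0],"rotation":[0,0,0]},{"gripper":1,"offset":[0,0,0],"rotation":[0,0,0]},{"gripper":1,"offset":[0,0,0],"rotation":[0,0,0]},{"gripper":1,"offset":[0,0,0],"rotation":[0,0,0]},{"gripper":1,"offset":[0,0,0],"rotation":[0,0,0]},{"gripper":1,"offset":[0,0,0],"rotation":[0,0,0]},{"gripper":1,"offset":[0,0,0],"rotation":[0,0,0]}]' 40
```

```text
t: 3.25
tool_pos: [0.6963, 0.1073, 0.0205]
tool_rot: [-2.789, -1.444, 0.002]
contact_force: [0.2, 0.4, 0.4]
opening: 0.0858
grip_force: 0.0
t: 4.25
tool_pos: [0.6981, 0.1077, 0.0231]
tool_rot: [2.789, 1.444, 0.004]
contact_force: [0.7, 0.0, 6.6]
opening: 0.0627
grip_force: 44.1
```

```bash
python3 -m handwheel '[{"gripper":1,"offset":[0,0,-5],"rotation":[0,0,0]},{"gripper":1,"offset":[0,0,-20],"rotation":[0,0,0]},{"gripper":1,"offset":[0,0,-45],"rotation":[0,0,0]},{"gripper":1,"offset":[0,0,-75],"rotation":[0,0,0]},{"gripper":1,"offset":[0,0,-105],"rotation":[0,0,0]},{"gripper":1,"offset":[0,0,-125],"rotation":[0,0,0]},{"gripper":1,"offset":[0,0,-135],"rotation":[0,0,0]},{"gripper":1,"offset":[0,0,-135],"rotation":[0,0,0]}]'; python3 -c "
from h import *
go(.604,-.198,.155,55)"
```

```text
t: 5.25
tool_pos: [0.6969, 0.1076, 0.1566]
tool_rot: [2.789, 1.445, 0.001]
contact_force: [-0.6, -0.6, -1.5]
opening: 0.0628
grip_force: 44.1
t 5.25 now [0.6969 0.1076 0.1566] off [-303.2  100.4    1.6] rot [ 0.    -0.    -0.004] open 0.0628 grip 44.1 F [-0.6 -0.6 -1.5]
```

```bash
python3 -m handwheel '[{"gripper":1,"offset":[-18,6,0],"rotation":[0,0,0]},{"gripper":1,"offset":[-60,20,0],"rotation":[0,0,0]},{"gripper":1,"offset":[-115,38,0],"rotation":[0,0,0]},{"gripper":1,"offset":[-172,57,0],"rotation":[0,0,0]},{"gripper":1,"offset":[-227,75,0],"rotation":[0,0,0]},{"gripper":1,"offset":[-272,90,0],"rotation":[0,0,0]},{"gripper":1,"offset":[-298,98,0],"rotation":[0,0,0]},{"gripper":1,"offset":[-303,100,0],"rotation":[0,0,0]}]'
python3 - <<'E'
from h import *
from station import ctrl
import cv2
go(.604,-.198,.036,55)
d=ctrl.get_image("wrist");im=d["image"][:,:,::-1].copy();c=cam(d)
for (x,y),r in (((.6038,-.198),.041),((.5794,-.101),.035),((.4825,-.1254),.0265)):
    cv2.polylines(im,[proj(c,rings(x,y,[(r,.03)])).astype(int)],True,(0,0,255),1)
cv2.imwrite("pics/w2.png",im)
E
```

```text
t: 6.25
tool_pos: [0.6017, -0.1997, 0.1547]
tool_rot: [-2.79, -1.439, 0.003]
contact_force: [0.6, 1.1, -2.3]
opening: 0.0629
grip_force: 44.1
t 6.25 now [ 0.6017 -0.1997  0.1547] off [  2.8   1.2 118.7] rot [-0.003  0.001 -0.008] open 0.0629 grip 44.1 F [ 0.6  1.1 -2.3]
```

View pics/w2.png

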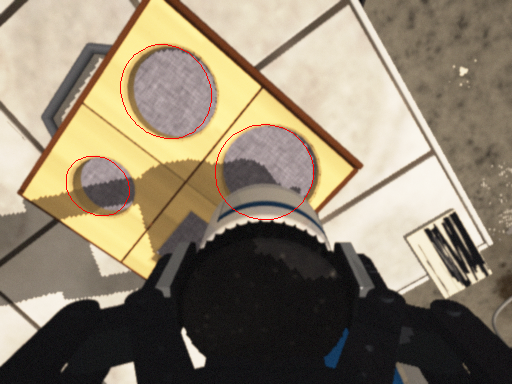

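The predicted rims lie within about 2 px of the real ones, so I'll lower the pot into the large well.

```bash
python3 -m handwheel '[{"gripper":1,"offset":[2,1,10],"rotation":[0,0,0]},{"gripper":1,"offset":[2,1,35],"rotation":[0,0,0]},{"gripper":1,"offset":[2,1,65],"rotation":[0,0,0]},{"gripper":1,"offset":[2,1,90],"rotation":[0,0,0]},{"gripper":1,"offset":[2,1,105],"rotation":[0,0,0]},{"gripper":1,"offset":[2,1,115],"rotation":[0,0,0]},{"gripper":1,"offset":[2,1,120],"rotation":[0,0,0]},{"gripper":1,"offset":[2,1,120],"rotation":[0,0,0]}]';python3 -m handwheel '[{"gripper":-1,"offset":[0,0,0],"rotation":[0,0,0]},{"gripper":-1,"offset":[0,0,0],"rotation":[0,0,0]},{"gripper":-1,"offset":[0,0,0],"rotation":[0,0,0]},{"gripper":-1,"offset":[0,0,0],"rotation":[0,0,0]},{"gripper":-1,"offset":[0,0,0],"rotation":[0,0,0]},{"gripper":-1,"offset":[0,0,-20],"rotation":[0,0,0]},{"gripper":-1,"offset":[0,0,-60],"rotation":[0,0,0]},{"gripper":-1,"offset":[0,0,-110],"rotation":[0,0,0]}]'; python3 -c "
from h import *
go(.544,.357,.20,60)"
```

```text
t: 7.3
tool_pos: [0.6065, -0.1967, 0.0374]
tool_rot: [2.788, 1.444, 0.002]
contact_force: [-0.5, -0.1, -0.8]
opening: 0.0631
grip_force: 44.1
t: 8.3
tool_pos: [0.6051, -0.1963, 0.1478]
tool_rot: [-2.789, -1.444, 0.001]
contact_force: [-0.1, -1.3, 0.4]
opening: 0.0853
grip_force: 0.0
t 8.3 now [ 0.6051 -0.1963  0.1478] off [ 416.6 -369.2  -51.9] rot [-0.001  0.    -0.091] open 0.0853 grip 0.0 F [-0.1 -1.3  0.4]
```

```bash
python3 -m handwheel '[{"gripper":-1,"offset":[15,-13,-30],"rotation":[0,0,0]},{"gripper":-1,"offset":[55,-49,-50],"rotation":[0,0,0]},{"gripper":-1,"offset":[100,-89,-50],"rotation":[0,0,-0.03]},{"gripper":-1,"offset":[145,-128,-50],"rotation":[0,0,-0.06]},{"gripper":-1,"offset":[190,-168,-50],"rotation":[0,0,-0.09]},{"gripper":-1,"offset":[235,-208,-50],"rotation":[0,0,-0.09]},{"gripper":-1,"offset":[280,-248,-50],"rotation":[0,0,-0.09]},{"gripper":-1,"offset":[320,-284,-50],"rotation":[0,0,-0.09]}]'
python3 - <<'E'
from h import *
go(.544,.357,.18,60)
E
```

```text
t: 9.3
tool_pos: [0.5581, 0.231, 0.1983]
tool_rot: [2.721, 1.569, 0.004]
contact_force: [0.2, -0.1, -0.4]
opening: 0.0856
grip_force: 0.0
t 9.3 now [0.5581 0.231  0.1983] off [102.  -75.3  18.4] rot [ 0.002 -0.002 -0.001] open 0.0856 grip 0.0 F [ 0.2 -0.1 -0.4]
```

```bash
python3 -m handwheel '[{"gripper":-1,"offset":[30,-22,0],"rotation":[0,0,0]},{"gripper":-1,"offset":[62,-45,5],"rotation":[0,0,0]},{"gripper":-1,"offset":[88,-65,12],"rotation":[0,0,0]},{"gripper":-1,"offset":[100,-74,17],"rotation":[0,0,0]},{"gripper":-1,"offset":[102,-75,18],"rotation":[0,0,0]},{"gripper":-1,"offset":[102,-75,18],"rotation":[0,0,0]},{"gripper":-1,"offset":[102,-75,18],"rotation":[0,0,0]},{"gripper":-1,"offset":[102,-75,18],"rotation":[0,0,0]}]'
python3 - <<'E'
from h import *
from station import ctrl
import cv2
go(.544,.357,.02,60)
d=ctrl.get_image("wrist");im=d["image"][:,:,::-1].copy();c=cam(d);print(c)
for (x,y),z,r in (((.544,.357),.065,.026),((.544,.357),0,.025),((.4396,.3336),0,.022),((.4266,.2244),0,.0175)):
    cv2.polylines(im,[proj(c,rings(x,y,[(r,z)])).astype(int)],True,(0,0,255),1)
cv2.imwrite("pics/w3.png",im)
E
```

```text
t: 10.3
tool_pos: [0.5449, 0.3539, 0.1787]
tool_rot: [2.722, 1.567, 0.001]
contact_force: [1.2, 0.5, 0.1]
opening: 0.0853
grip_force: 0.0
t 10.3 now [0.5449 0.3539 0.1787] off [  2.2  -2.4 158.7] rot [ 0.    -0.    -0.002] open 0.0853 grip 0.0 F [1.2 0.5 0.1]
{'f': np.float64(333.9068722838503), 'c': (264.4509929560266, 187.77474180282755), 'p': array([0.58509758, 0.42073572, 0.32242867]), 'a': array([-0.30634523,  0.0832244 , -0.52119906])}
```

View pics/w3.png

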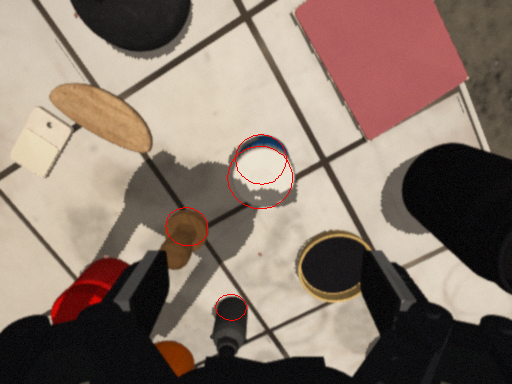

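The circles match: pot at (261,178), round stamp at (187,227), dropper at (231,308). Next I descend and grip.

```bash
python3 -m handwheel '[{"gripper":-1,"offset":[1,-2,10],"rotation":[0,0,0]},{"gripper":-1,"offset":[1,-2,40],"rotation":[0,0,0]},{"gripper":-1,"offset":[1,-2,75],"rotation":[0,0,0]},{"gripper":-1,"offset":[1,-2,105],"rotation":[0,0,0]},{"gripper":-1,"offset":[1,-2,130],"rotation":[0,0,0]},{"gripper":-1,"offset":[1,-2,148],"rotation":[0,0,0]},{"gripper":-1,"offset":[1,-2,159],"rotation":[0,0,0]},{"gripper":-1,"offset":[1,-2,159],"rotation":[0,0,0]}]'; python3 -m handwheel '[{"gripper":1,"offset":[0,0,0],"rotation":[0,0,0]},{"gripper":1,"offset":[0,0,0],"rotation":[0,0,0]},{"gripper":1,"offset":[0,0,0],"rotation":[0,0,0]},{"gripper":1,"offset":[0,0,0],"rotation":[0,0,0]},{"gripper":1,"offset":[0,0,0],"rotation":[0,0,0]},{"gripper":1,"offset":[0,0,0],"rotation":[0,0,0]},{"gripper":1,"offset":[0,0,0],"rotation":[0,0,0]},{"gripper":1,"offset":[0,0,0],"rotation":[0,0,0]}]' 40;  python3 -m handwheel '[{"gripper":1,"offset":[0,0,-5],"rotation":[0,0,0]},{"gripper":1,"offset":[0,0,-20],"rotation":[0,0,0]},{"gripper":1,"offset":[0,0,-45],"rotation":[0,0,0]},{"gripper":1,"offset":[0,0,-75],"rotation":[0,0,0]},{"gripper":1,"offset":[0,0,-110],"rotation":[0,0,0]},{"gripper":1,"offset":[0,0,-135],"rotation":[0,0,0]},{"gripper":1,"offset":[0,0,-150],"rotation":[0,0,0]},{"gripper":1,"offset":[0,0,-150],"rotation":[0,0,0]}]'; python3 -c "
from h import *
go(.5794,-.101,.17,60)"
```

```text
t: 11.35
tool_pos: [0.5429, 0.3563, 0.0186]
tool_rot: [-2.722, -1.569, 0.002]
contact_force: [-0.2, -0.5, 1.0]
opening: 0.0853
grip_force: 0.0
t: 12.35
tool_pos: [0.5442, 0.357, 0.0208]
tool_rot: [-2.722, -1.569, -0.004]
contact_force: [-0.3, -0.1, 6.6]
opening: 0.0509
grip_force: 41.2
t: 13.35
tool_pos: [0.5438, 0.3568, 0.1708]
tool_rot: [2.722, 1.569, 0.004]
contact_force: [0.2, -0.2, -2.4]
opening: 0.051
grip_force: 41.9
t 13.35 now [0.5438 0.3568 0.1708] off [-378.3  260.2    0.4] rot [ 0.001 -0.002 -0.001] open 0.051 grip 41.9 F [ 0.2 -0.2 -2.4]
```

```bash
python3 -m handwheel '[{"gripper":1,"offset":[-15,10,0],"rotation":[0,0,0]},{"gripper":1,"offset":[-50,34,0],"rotation":[0,0,0]},{"gripper":1,"offset":[-92,63,0],"rotation":[0,0,0]},{"gripper":1,"offset":[-134,92,0],"rotation":[0,0,0]},{"gripper":1,"offset":[-176,121,0],"rotation":[0,0,0]},{"gripper":1,"offset":[-218,150,0],"rotation":[0,0,0]},{"gripper":1,"offset":[-255,175,0],"rotation":[0,0,0]},{"gripper":1,"offset":[-285,196,0],"rotation":[0,0,0]}]'; python3 -m handwheel '[{"gripper":1,"offset":[-25,17,0],"rotation":[0,0,0]},{"gripper":1,"offset":[-50,34,0],"rotation":[0,0,0]},{"gripper":1,"offset":[-75,52,0],"rotation":[0,0,0]},{"gripper":1,"offset":[-88,61,0],"rotation":[0,0,0]},{"gripper":1,"offset":[-93,64,0],"rotation":[0,0,0]},{"gripper":1,"offset":[-93,64,20],"rotation":[0,0,0]},{"gripper":1,"offset":[-93,64,50],"rotation":[0,0,0]},{"gripper":1,"offset":[-93,64,50],"rotation":[0,0,0]}]'
python3 - <<'E'
from h import *
from station import ctrl
for _ in range(3): ctrl.get_image("wrist");go(.5794,-.101,.035,60)
E
```

```text
t: 14.35
tool_pos: [0.5685, 0.0089, 0.1673]
tool_rot: [-2.722, -1.566, 0.005]
contact_force: [0.3, 0.2, -1.4]
opening: 0.0513
grip_force: 41.9
t: 15.35
tool_pos: [0.5758, -0.0991, 0.1147]
tool_rot: [-2.715, -1.567, 0.009]
contact_force: [-0.6, -0.9, -1.9]
opening: 0.0512
grip_force: 42.1
t 15.4 now [ 0.5773 -0.0996  0.1169] off [-0.   2.9 81.9] rot [-0.004  0.001 -0.   ] open 0.0514 grip 42.1 F [ 0.3  1.1 -0.5]
t 15.45 now [ 0.5784 -0.1001  0.1187] off [-0.3  1.4 83.7] rot [-0.001  0.    -0.   ] open 0.051 grip 42.1 F [ 1.1 -0.9 -0.7]
t 15.5 now [ 0.5792 -0.1005  0.1198] off [-0.4  0.4 84.8] rot [ 0.001 -0.    -0.001] open 0.0509 grip 42.1 F [ 0.6  0.9 -0.8]
```

```bash
python3 -m handwheel '[{"gripper":1,"offset":[0,0,15],"rotation":[0,0,0]},{"gripper":1,"offset":[0,0,35],"rotation":[0,0,0]},{"gripper":1,"offset":[0,0,55],"rotation":[0,0,0]},{"gripper":1,"offset":[0,0,70],"rotation":[0,0,0]},{"gripper":1,"offset":[0,0,80],"rotation":[0,0,0]},{"gripper":1,"offset":[0,0,85.5],"rotation":[0,0,0]},{"gripper":1,"offset":[0,0,85.5],"rotation":[0,0,0]},{"gripper":1,"offset":[0,0,85.5],"rotation":[0,0,0]}]';python3 -m handwheel '[{"gripper":-1,"offset":[0,0,0],"rotation":[0,0,0]},{"gripper":-1,"offset":[0,0,0],"rotation":[0,0,0]},{"gripper":-1,"offset":[0,0,0],"rotation":[0,0,0]},{"gripper":-1,"offset":[0,0,0],"rotation":[0,0,0]},{"gripper":-1,"offset":[0,0,0],"rotation":[0,0,0]},{"gripper":-1,"offset":[0,0,-20],"rotation":[0,0,0]},{"gripper":-1,"offset":[0,0,-60],"rotation":[0,0,0]},{"gripper":-1,"offset":[0,0,-120],"rotation":[0,0,0]}]'; python3 -c "
from h import *
go(.4266,.2244,.18,45)"
```

```text
t: 16.5
tool_pos: [0.5792, -0.1011, 0.0348]
tool_rot: [2.721, 1.569, 0.001]
contact_force: [-2.3, 1.1, 5.0]
opening: 0.0508
grip_force: 42.2
t: 17.5
tool_pos: [0.5776, -0.1006, 0.1544]
tool_rot: [-2.72, -1.568, 0.003]
contact_force: [0.5, -0.7, -0.5]
opening: 0.0856
grip_force: 0.0
t 17.5 now [ 0.5776 -0.1006  0.1544] off [ 205.5 -293.7  -24.8] rot [-0.003  0.001  0.26 ] open 0.0856 grip 0.0 F [ 0.5 -0.7 -0.5]
```

```bash
python3 -m handwheel '[{"gripper":-1,"offset":[12,-17,-10],"rotation":[0,0,0.02]},{"gripper":-1,"offset":[40,-57,-25],"rotation":[0,0,0.06]},{"gripper":-1,"offset":[74,-106,-25],"rotation":[0,0,0.1]},{"gripper":-1,"offset":[108,-155,-25],"rotation":[0,0,0.15]},{"gripper":-1,"offset":[142,-204,-25],"rotation":[0,0,0.2]},{"gripper":-1,"offset":[176,-252,-25],"rotation":[0,0,0.24]},{"gripper":-1,"offset":[198,-282,-25],"rotation":[0,0,0.26]},{"gripper":-1,"offset":[206,-294,-25],"rotation":[0,0,0.26]}]'
python3 - <<'E'
from h import *
from station import ctrl
import cv2
for _ in range(6):d=ctrl.get_image("wrist")
go(.4266,.2244,.016,45)
im=d["image"][:,:,::-1].copy();c=cam(d)
for (x,y),z,r in (((.4266,.2244),.05,.0175),((.4266,.2244),0,.0175),((.4266,.2244),.082,.003),((.4396,.3336),0,.022)):
    cv2.polylines(im,[proj(c,rings(x,y,[(r,z)])).astype(int)],True,(0,0,255),1)
cv2.imwrite("pics/w4.png",im)
E
```

```text
t: 18.5
tool_pos: [0.4271, 0.2263, 0.1804]
tool_rot: [2.9, 1.207, 0.004]
contact_force: [0.2, -1.4, 0.3]
opening: 0.0856
grip_force: 0.0
t 18.8 now [0.4283 0.2237 0.179 ] off [ -0.7  -1.8 163. ] rot [ 0.    -0.    -0.001] open 0.0852 grip 0.0 F [-0.2 -1.   0.6]
```

View pics/w4.png

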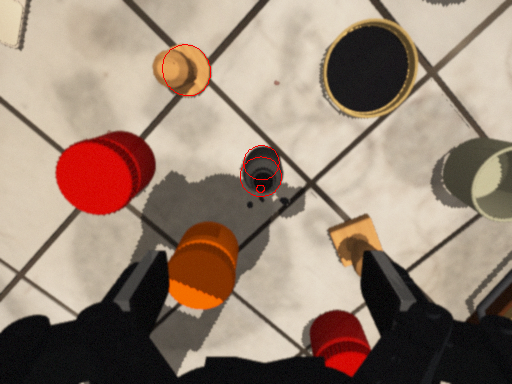

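The dropper is at (261,172), as predicted, and the fingers are clear.

```bash
python3 -m handwheel '[{"gripper":-1,"offset":[-1,-2,10],"rotation":[0,0,0]},{"gripper":-1,"offset":[-1,-2,40],"rotation":[0,0,0]},{"gripper":-1,"offset":[-1,-2,75],"rotation":[0,0,0]},{"gripper":-1,"offset":[-1,-2,105],"rotation":[0,0,0]},{"gripper":-1,"offset":[-1,-2,130],"rotation":[0,0,0]},{"gripper":-1,"offset":[-1,-2,150],"rotation":[0,0,0]},{"gripper":-1,"offset":[-1,-2,162],"rotation":[0,0,0]},{"gripper":-1,"offset":[-1,-2,162],"rotation":[0,0,0]}]'; python3 -m handwheel '[{"gripper":1,"offset":[0,0,0],"rotation":[0,0,0]},{"gripper":1,"offset":[0,0,0],"rotation":[0,0,0]},{"gripper":1,"offset":[0,0,0],"rotation":[0,0,0]},{"gripper":1,"offset":[0,0,0],"rotation":[0,0,0]},{"gripper":1,"offset":[0,0,0],"rotation":[0,0,0]},{"gripper":1,"offset":[0,0,0],"rotation":[0,0,0]},{"gripper":1,"offset":[0,0,0],"rotation":[0,0,0]},{"gripper":1,"offset":[0,0,0],"rotation":[0,0,0]}]' 30;  python3 -m handwheel '[{"gripper":1,"offset":[0,0,-5],"rotation":[0,0,0]},{"gripper":1,"offset":[0,0,-20],"rotation":[0,0,0]},{"gripper":1,"offset":[0,0,-45],"rotation":[0,0,0]},{"gripper":1,"offset":[0,0,-75],"rotation":[0,0,0]},{"gripper":1,"offset":[0,0,-110],"rotation":[0,0,0]},{"gripper":1,"offset":[0,0,-135],"rotation":[0,0,0]},{"gripper":1,"offset":[0,0,-150],"rotation":[0,0,0]},{"gripper":1,"offset":[0,0,-150],"rotation":[0,0,0]}]'; python3 -c "
from h import *
go(.4825,-.1254,.17,45)"
```

```text
t: 19.8
tool_pos: [0.4247, 0.2248, 0.0157]
tool_rot: [-2.902, -1.202, 0.004]
contact_force: [-0.1, 0.5, -1.0]
opening: 0.0853
grip_force: 0.0
t: 20.8
tool_pos: [0.4263, 0.2256, 0.0177]
tool_rot: [2.902, 1.203, 0.002]
contact_force: [-0.5, -1.4, 4.9]
opening: 0.0334
grip_force: 30.1
t: 21.8
tool_pos: [0.4261, 0.2256, 0.1681]
tool_rot: [2.902, 1.203, 0.004]
contact_force: [-0.4, -0.7, -0.8]
opening: 0.0336
grip_force: 29.9
t 21.8 now [0.4261 0.2256 0.1681] off [-208.4  288.    -2.1] rot [ 0.001 -0.002  0.   ] open 0.0336 grip 29.9 F [-0.4 -0.7 -0.8]
```

```bash
python3 -m handwheel '[{"gripper":1,"offset":[-12,17,0],"rotation":[0,0,0]},{"gripper":1,"offset":[-40,55,0],"rotation":[0,0,0]},{"gripper":1,"offset":[-74,102,0],"rotation":[0,0,0]},{"gripper":1,"offset":[-110,152,0],"rotation":[0,0,0]},{"gripper":1,"offset":[-145,200,0],"rotation":[0,0,0]},{"gripper":1,"offset":[-178,246,0],"rotation":[0,0,0]},{"gripper":1,"offset":[-202,279,0],"rotation":[0,0,0]},{"gripper":1,"offset":[-208,288,0],"rotation":[0,0,0]}]'; python3 -m handwheel '[{"gripper":1,"offset":[0,0,0],"rotation":[0,0,0]},{"gripper":1,"offset":[0,0,10],"rotation":[0,0,0]},{"gripper":1,"offset":[0,0,30],"rotation":[0,0,0]},{"gripper":1,"offset":[0,0,55],"rotation":[0,0,0]},{"gripper":1,"offset":[0,0,75],"rotation":[0,0,0]},{"gripper":1,"offset":[0,0,85],"rotation":[0,0,0]},{"gripper":1,"offset":[0,0,85],"rotation":[0,0,0]},{"gripper":1,"offset":[0,0,85],"rotation":[0,0,0]}]'
python3 - <<'E'
from h import *
from station import ctrl
import cv2
for _ in range(3):d=ctrl.get_image("wrist")
go(.4825,-.1254,.0325,45)
im=d["image"][:,:,::-1].copy();c=cam(d)
for (x,y),r in (((.6038,-.198),.041),((.5794,-.101),.035),((.4825,-.1254),.0265)):
    cv2.polylines(im,[proj(c,rings(x,y,[(r,.03)])).astype(int)],True,(0,0,255),1)
cv2.imwrite("pics/w5.png",im)
E
```

```text
t: 22.8
tool_pos: [0.4814, -0.1271, 0.1651]
tool_rot: [-2.902, -1.197, 0.003]
contact_force: [-0.1, 1.0, -1.3]
opening: 0.0334
grip_force: 30.1
t: 23.8
tool_pos: [0.4829, -0.1253, 0.0827]
tool_rot: [2.901, 1.203, 0.002]
contact_force: [0.2, 0.5, -0.1]
opening: 0.0337
grip_force: 30.1
t 23.95 now [ 0.4829 -0.1256  0.0828] off [-0.2 -0.5 50.3] rot [ 0.002 -0.001  0.   ] open 0.0334 grip 30.1 F [-0.1  0.6 -0.7]
```

View pics/w5.png

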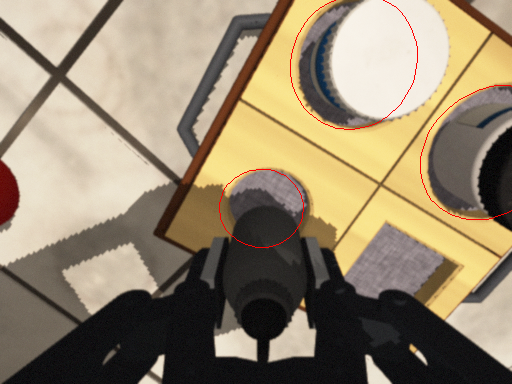

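The small well rim sits about 5 px right of the prediction, and both pots stand in their wells. I'll nudge 2 mm along tool y and lower.

```bash
python3 -m handwheel '[{"gripper":1,"offset":[0,1,5],"rotation":[0,0,0]},{"gripper":1,"offset":[0,2,15],"rotation":[0,0,0]},{"gripper":1,"offset":[0,2,28],"rotation":[0,0,0]},{"gripper":1,"offset":[0,2,40],"rotation":[0,0,0]},{"gripper":1,"offset":[0,2,48],"rotation":[0,0,0]},{"gripper":1,"offset":[0,2,50.5],"rotation":[0,0,0]},{"gripper":1,"offset":[0,2,50.5],"rotation":[0,0,0]},{"gripper":1,"offset":[0,2,50.5],"rotation":[0,0,0]}]';python3 -m handwheel '[{"gripper":-1,"offset":[0,0,0],"rotation":[0,0,0]},{"gripper":-1,"offset":[0,0,0],"rotation":[0,0,0]},{"gripper":-1,"offset":[0,0,0],"rotation":[0,0,0]},{"gripper":-1,"offset":[0,0,0],"rotation":[0,0,0]},{"gripper":-1,"offset":[0,0,0],"rotation":[0,0,0]},{"gripper":-1,"offset":[0,0,-20],"rotation":[0,0,0]},{"gripper":-1,"offset":[0,0,-60],"rotation":[0,0,0]},{"gripper":-1,"offset":[0,0,-120],"rotation":[0,0,0]}]'; python3 -c "
from h import *
go(.4365,.0994,.18,46)"
```

```text
t: 24.95
tool_pos: [0.4836, -0.1267, 0.0317]
tool_rot: [-2.902, -1.203, 0.001]
contact_force: [-3.7, 1.9, 5.2]
opening: 0.0335
grip_force: 30.6
t: 25.95
tool_pos: [0.482, -0.1261, 0.1504]
tool_rot: [-2.899, -1.201, 0.005]
contact_force: [0.5, -1.2, -0.2]
opening: 0.0854
grip_force: 0.0
t 25.95 now [ 0.482  -0.1261  0.1504] off [ 127.3 -191.7  -29. ] rot [-0.004  0.002 -0.017] open 0.0854 grip 0.0 F [ 0.5 -1.2 -0.2]
```

```bash
python3 -m handwheel '[{"gripper":-1,"offset":[8,-12,-10],"rotation":[0,0,0]},{"gripper":-1,"offset":[28,-42,-26],"rotation":[0,0,0]},{"gripper":-1,"offset":[52,-78,-26],"rotation":[0,0,-0.01]},{"gripper":-1,"offset":[76,-115,-26],"rotation":[0,0,-0.02]},{"gripper":-1,"offset":[100,-150,-26],"rotation":[0,0,-0.02]},{"gripper":-1,"offset":[118,-177,-26],"rotation":[0,0,-0.02]},{"gripper":-1,"offset":[127,-191,-26],"rotation":[0,0,-0.02]},{"gripper":-1,"offset":[127,-191,-26],"rotation":[0,0,-0.02]}]'
python3 - <<'E'
from h import *
from station import ctrl
import cv2
for _ in range(5):d=ctrl.get_image("wrist")
go(.4365,.0994,.026,46)
im=d["image"][:,:,::-1].copy();c=cam(d)
a=np.radians(70)+np.pi/4+np.arange(4)*np.pi/2;r=.022*2**.5
sq=np.c_[.4365+r*np.cos(a),.0994+r*np.sin(a),0*a+.014]
cv2.polylines(im,[proj(c,sq).astype(int)],True,(0,0,255),1)
cv2.polylines(im,[proj(c,rings(.4365,.0994,[(.0145,.05)])).astype(int)],True,(0,0,255),1)
cv2.imwrite("pics/w6.png",cv2.resize(im[60:320,130:390],None,fx=2,fy=2))
E
```

```text
t: 26.95
tool_pos: [0.4379, 0.0985, 0.1767]
tool_rot: [2.889, 1.234, -0.001]
contact_force: [-0.5, -0.4, -0.4]
opening: 0.0853
grip_force: 0.0
t 27.2 now [0.4386 0.0972 0.1772] off [  0.2  -3.  151.2] rot [0.    0.    0.001] open 0.0856 grip 0.0 F [0.2 0.4 0.1]
```

View pics/w6.png

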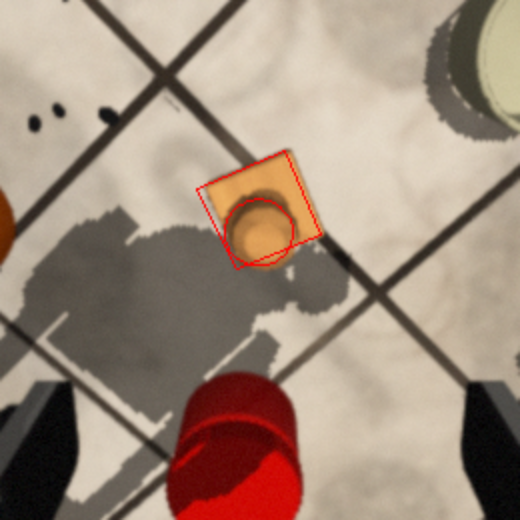

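The stamp matches the prediction (yaw about 70°, foot centred at crop (262,210)), so I'll grip the handle.

```bash
python3 -m handwheel '[{"gripper":-1,"offset":[0,-2,10],"rotation":[0,0,0]},{"gripper":-1,"offset":[0,-2,40],"rotation":[0,0,0]},{"gripper":-1,"offset":[0,-2,75],"rotation":[0,0,0]},{"gripper":-1,"offset":[0,-2,105],"rotation":[0,0,0]},{"gripper":-1,"offset":[0,-2,130],"rotation":[0,0,0]},{"gripper":-1,"offset":[0,-2,145],"rotation":[0,0,0]},{"gripper":-1,"offset":[0,-2,151],"rotation":[0,0,0]},{"gripper":-1,"offset":[0,-2,151],"rotation":[0,0,0]}]'; python3 -m handwheel '[{"gripper":1,"offset":[0,0,0],"rotation":[0,0,0]},{"gripper":1,"offset":[0,0,0],"rotation":[0,0,0]},{"gripper":1,"offset":[0,0,0],"rotation":[0,0,0]},{"gripper":1,"offset":[0,0,0],"rotation":[0,0,0]},{"gripper":1,"offset":[0,0,0],"rotation":[0,0,0]},{"gripper":1,"offset":[0,0,0],"rotation":[0,0,0]},{"gripper":1,"offset":[0,0,0],"rotation":[0,0,0]},{"gripper":1,"offset":[0,0,0],"rotation":[0,0,0]}]' 30;  python3 -m handwheel '[{"gripper":1,"offset":[0,0,-5],"rotation":[0,0,0]},{"gripper":1,"offset":[0,0,-20],"rotation":[0,0,0]},{"gripper":1,"offset":[0,0,-45],"rotation":[0,0,0]},{"gripper":1,"offset":[0,0,-75],"rotation":[0,0,0]},{"gripper":1,"offset":[0,0,-110],"rotation":[0,0,0]},{"gripper":1,"offset":[0,0,-135],"rotation":[0,0,0]},{"gripper":1,"offset":[0,0,-150],"rotation":[0,0,0]},{"gripper":1,"offset":[0,0,-150],"rotation":[0,0,0]}]'; python3 -c "
from h import *
go(.5068,-.2224,.176,80)"
```

```text
t: 28.2
tool_pos: [0.4371, 0.0994, 0.0265]
tool_rot: [2.89, 1.232, 0.0]
contact_force: [0.2, -0.6, 1.2]
opening: 0.0854
grip_force: 0.0
t: 29.2
tool_pos: [0.4374, 0.0995, 0.0268]
tool_rot: [2.89, 1.232, 0.001]
contact_force: [-0.9, -0.3, 5.4]
opening: 0.0266
grip_force: 29.5
t: 30.2
tool_pos: [0.4374, 0.0995, 0.1775]
tool_rot: [2.889, 1.232, 0.004]
contact_force: [-0.1, -0.5, -0.7]
opening: 0.0272
grip_force: 29.6
t 30.2 now [0.4374 0.0995 0.1775] off [-184.2  273.     1.7] rot [ 0.002 -0.001 -0.59 ] open 0.0272 grip 29.6 F [-0.1 -0.5 -0.7]
```

```bash
python3 -m handwheel '[{"gripper":1,"offset":[-10,15,0],"rotation":[0,0,-0.03]},{"gripper":1,"offset":[-35,52,0],"rotation":[0,0,-0.1]},{"gripper":1,"offset":[-66,98,0],"rotation":[0,0,-0.2]},{"gripper":1,"offset":[-98,145,0],"rotation":[0,0,-0.3]},{"gripper":1,"offset":[-130,192,0],"rotation":[0,0,-0.4]},{"gripper":1,"offset":[-158,234,0],"rotation":[0,0,-0.5]},{"gripper":1,"offset":[-177,262,0],"rotation":[0,0,-0.57]},{"gripper":1,"offset":[-184,273,0],"rotation":[0,0,-0.59]}]'; python3 -m handwheel '[{"gripper":1,"offset":[0,0,0],"rotation":[0,0,0]},{"gripper":1,"offset":[0,0,10],"rotation":[0,0,0]},{"gripper":1,"offset":[0,0,30],"rotation":[0,0,0]},{"gripper":1,"offset":[0,0,55],"rotation":[0,0,0]},{"gripper":1,"offset":[0,0,75],"rotation":[0,0,0]},{"gripper":1,"offset":[0,0,85],"rotation":[0,0,0]},{"gripper":1,"offset":[0,0,85],"rotation":[0,0,0]},{"gripper":1,"offset":[0,0,85],"rotation":[0,0,0]}]'
python3 - <<'E'
from h import *
from station import ctrl
import cv2
for _ in range(3):d=ctrl.get_image("wrist")
go(.5068,-.2224,.042,80)
s=ctrl.get_image("side")["image"][90:210,180:340,::-1]
w=d["image"][:,:,::-1]
s=cv2.resize(s,(512,384),interpolation=cv2.INTER_CUBIC)
cv2.imwrite("pics/w7.png",cv2.resize(np.hstack([w,s]),(800,300)))
E
```

```text
t: 31.2
tool_pos: [0.5056, -0.2234, 0.1744]
tool_rot: [-2.406, -2.015, 0.002]
contact_force: [0.4, 1.1, -0.7]
opening: 0.0269
grip_force: 29.7
t: 32.2
tool_pos: [0.507, -0.2227, 0.0922]
tool_rot: [2.406, 2.018, 0.001]
contact_force: [0.2, -0.7, -0.7]
opening: 0.0271
grip_force: 29.7
t 32.35 now [ 0.507  -0.2228  0.0924] off [ 0.4 -0.4 50.4] rot [ 0.002  0.001 -0.001] open 0.027 grip 29.7 F [-0.2  1.  -0.8]
```

View pics/w7.png

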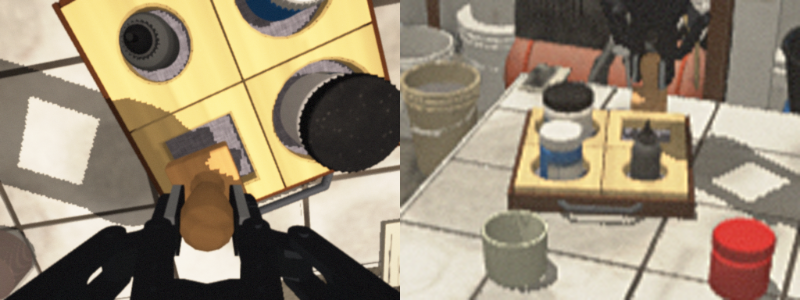

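The three placed items stand in their wells. The stamp hangs upright over the square well, roughly aligned, with clearance to spare, so I'll lower it and open only part way.

```bash
python3 -m handwheel '[{"gripper":1,"offset":[0,0,5],"rotation":[0,0,0]},{"gripper":1,"offset":[0,0,15],"rotation":[0,0,0]},{"gripper":1,"offset":[0,0,28],"rotation":[0,0,0]},{"gripper":1,"offset":[0,0,40],"rotation":[0,0,0]},{"gripper":1,"offset":[0,0,48],"rotation":[0,0,0]},{"gripper":1,"offset":[0,0,50.5],"rotation":[0,0,0]},{"gripper":1,"offset":[0,0,50.5],"rotation":[0,0,0]},{"gripper":1,"offset":[0,0,50.5],"rotation":[0,0,0]}]';python3 -m handwheel '[{"gripper":-0.3,"offset":[0,0,0],"rotation":[0,0,0]},{"gripper":-0.3,"offset":[0,0,0],"rotation":[0,0,0]},{"gripper":-0.3,"offset":[0,0,0],"rotation":[0,0,0]},{"gripper":-0.3,"offset":[0,0,0],"rotation":[0,0,0]},{"gripper":-0.3,"offset":[0,0,-5],"rotation":[0,0,0]},{"gripper":-0.3,"offset":[0,0,-25],"rotation":[0,0,0]},{"gripper":-0.3,"offset":[0,0,-60],"rotation":[0,0,0]},{"gripper":-0.3,"offset":[0,0,-110],"rotation":[0,0,0]}]'; python3 -m handwheel '[{"gripper":-0.3,"offset":[-20,0,-20],"rotation":[0,0,0]},{"gripper":-0.3,"offset":[-60,0,-40],"rotation":[0,0,0]},{"gripper":-0.3,"offset":[-100,0,-40],"rotation":[0,0,0]},{"gripper":-0.3,"offset":[-130,0,-40],"rotation":[0,0,0]},{"gripper":-0.3,"offset":[-150,0,-40],"rotation":[0,0,0]},{"gripper":-0.3,"offset":[-150,0,-40],"rotation":[0,0,0]},{"gripper":-0.3,"offset":[-150,0,-40],"rotation":[0,0,0]},{"gripper":-0.3,"offset":[-150,0,-40],"rotation":[0,0,0]}]'
python3 - <<'E'
from h import *
from station import ctrl
import cv2
w=ctrl.get_image("wrist");s=ctrl.get_image("side")
wi=w["image"][:,:,::-1].copy();si=s["image"][:,:,::-1].copy()
pot=lambda r:[(r-.001,.014),(r,.079)]
M=dict(L=((.6038,-.198),pot(.032)),M=((.5794,-.101),pot(.026)),S=((.4825,-.1254),[(.0175,.014),(.0175,.064),(.002,.096)]),Q=((.5068,-.2224),[(.0145,.064)]),cup=((.5705,.0717),[(.034,.055)]),sr=((.4396,.3336),[(.0145,.05)]))
for im,c in ((wi,cam(w)),(si,cam(s))):
    for (x,y),rs in M.values():
        for q in rs: cv2.polylines(im,[(proj(c,rings(x,y,[q]))*8).astype(int)],True,(0,0,255),1,cv2.LINE_AA,3)
cv2.imwrite("pics/w8.png",wi);cv2.imwrite("pics/s8.png",cv2.resize(si[110:300,200:380],None,fx=3,fy=3))
E
```

```text
t: 33.4
tool_pos: [0.5066, -0.2225, 0.041]
tool_rot: [2.407, 2.018, 0.0]
contact_force: [0.1, -0.5, -0.7]
opening: 0.0269
grip_force: 29.7
t: 34.4
tool_pos: [0.5057, -0.2219, 0.152]
tool_rot: [-2.406, -2.018, 0.001]
contact_force: [0.5, -0.6, -0.3]
opening: 0.0556
grip_force: 0.0
t: 35.4
tool_pos: [0.4805, -0.369, 0.1907]
tool_rot: [-2.405, -2.02, -0.0]
contact_force: [0.6, -0.2, 0.1]
opening: 0.0553
grip_force: 0.0
```

View pics/w8.png

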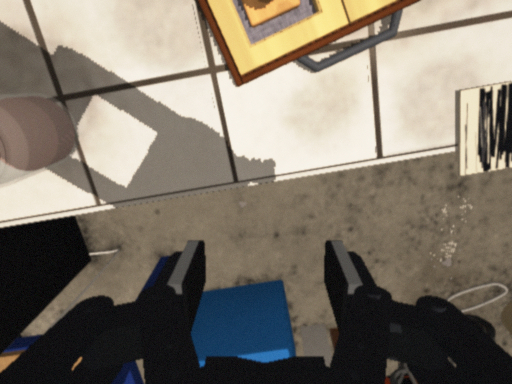

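View pics/s8.png

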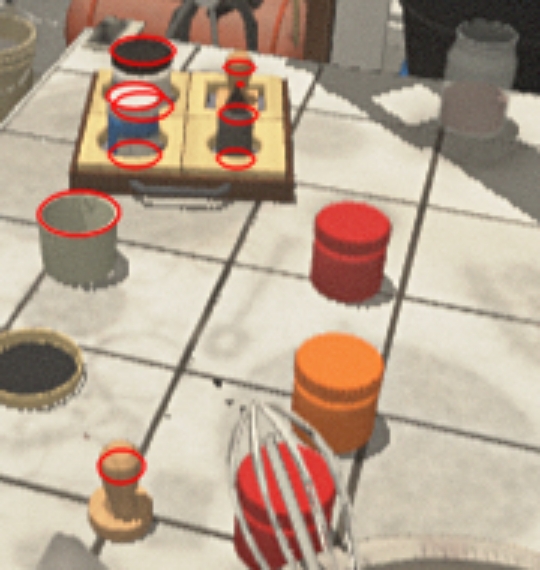

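The side view shows all overlays matching, and the cup and round stamp haven't moved. I'll take one last look from above to check the seating.

```bash
python3 -m handwheel '[{"gripper":-0.3,"offset":[20,0,-40],"rotation":[0,0,0]},{"gripper":-0.3,"offset":[60,0,-80],"rotation":[0,0,0]},{"gripper":-0.3,"offset":[100,0,-90],"rotation":[0,0,0]},{"gripper":-0.3,"offset":[140,0,-90],"rotation":[0,0,0]},{"gripper":-0.3,"offset":[180,0,-90],"rotation":[0,0,0]},{"gripper":-0.3,"offset":[200,0,-90],"rotation":[0,0,0]},{"gripper":-0.3,"offset":[200,0,-90],"rotation":[0,0,0]},{"gripper":-0.3,"offset":[200,0,-90],"rotation":[0,0,0]}]'
python3 - <<'E'
from h import *
from station import ctrl
import cv2
for _ in range(5): w=ctrl.get_image("wrist")
im=w["image"][:,:,::-1].copy();c=cam(w)
pot=lambda r:[(r,.079)]
M=(((.6038,-.198),[(.032,.079),(.041,.03)]),((.5794,-.101),[(.026,.079),(.035,.03)]),((.4825,-.1254),[(.0175,.064),(.002,.096),(.0265,.03)]),((.5068,-.2224),[(.0145,.064)]))
for (x,y),rs in M:
    for q in rs: cv2.polylines(im,[(proj(c,rings(x,y,[q]))*8).astype(int)],True,(0,0,255),1,cv2.LINE_AA,3)
cv2.imwrite("pics/w9.png",cv2.resize(im[:300,80:460],None,fx=2,fy=2))
E
```

```text
t: 36.5
tool_pos: [0.515, -0.174, 0.2807]
tool_rot: [2.407, 2.018, -0.001]
contact_force: [-0.1, 0.2, 0.1]
opening: 0.0554
grip_force: 0.0
```

View pics/w9.png

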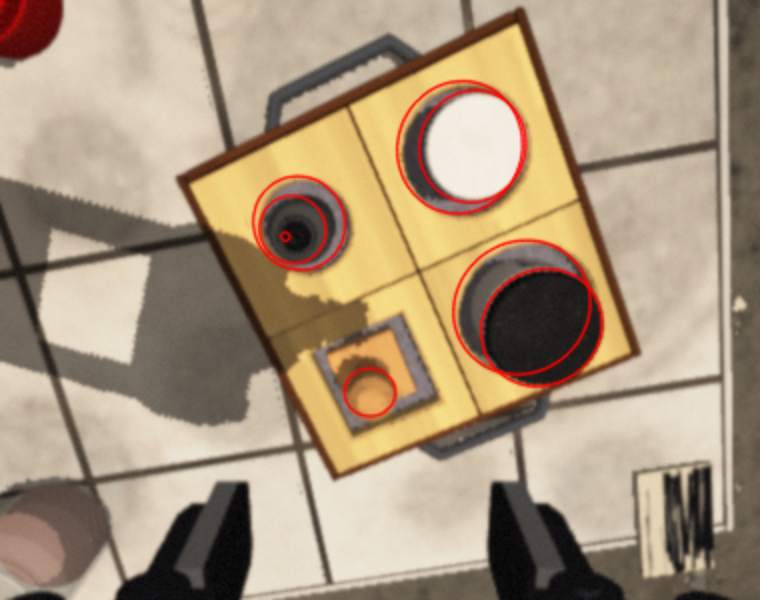

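All four items sit centred and upright in their own wells, so I'm handing in.

```bash
python3 -c "
from station import ctrl
print(ctrl.finish_job())"
```

```text
the job is handed in; nothing more can be done
None
```

The job is handed in at about 37 s: in the last pictures all four kit items stood upright and centred in their own wells, with the round-footed stamp and open cup still where they started; no pass/fail verdict came back.

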